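# Load the run caddy, leave the look-alikes

### The job

Load the grey caddy for the next run: lift the tall blue beaker out of the squat green one, and stand the blue beaker, the green beaker, the red-capped tube and the black-capped brown vial each upright and flat in the recess of the pocket of its own colour (the vial in the black pocket). Set things down rather than dropping them and tip nothing over; leave the orange-capped tube and the white-capped vial standing where they are.

Things in the scene. Friction and masses are not known exactly. Their poses are not given: they have to be found in the camera images.
- squat_beaker_mid (a point): centre of the wide squat green plastic beaker (half-way up, 22.5 mm above its underside; z axis up). Loose, 50 g, 45 mm high, 48 mm diameter at the foot, 54 mm over the rim bead, wall 3 mm, inner floor 4 mm thick. At the start the tall blue beaker stands loosely inside it
- tall_beaker_mid (a point): centre of the tall narrow blue plastic beaker (half-way up, 40 mm above its underside; z axis up). Loose, 30 g, 80 mm high, 33 mm diameter at the foot, 37 mm over the rim bead. At the start it stands inside the green beaker with its underside 4 mm above the green one's, so that its top 39 mm stick out above the green rim, about 4 to 6 mm of air all round
- red_tube_mid (a point): centre of the tube with the RED screw cap (half-way up, 49.5 mm above its underside; z axis up). Loose, 40 g, 99 mm high, stands on its own; body 29 mm diameter up to 87 mm, cap 34 mm diameter above that
- black_vial_mid (a point): centre of the small brown vial with the BLACK cap (half-way up, 18.5 mm above its underside; z axis up). Loose, 20 g, 37 mm high, 16 mm diameter
- pocket_green_floor (a point): centre of the floor of the green pocket; z axis up, x and y along the pocket's sides. The pocket is an 74 mm square green insert with a round recess of 64 mm diameter, 5 mm deep; its floor is 9 mm above the bench and its top face 14 mm. The four inserts (green, blue, red, black) sit fixed, two by two at 76 mm pitch in any order, in one grey tray, 162 mm square with a wall 11 mm high
- pocket_blue_floor (a point): centre of the floor of the blue pocket; z axis up, x and y along the pocket's sides. The pocket is an 74 mm square blue insert with a round recess of 52 mm diameter, 5 mm deep; its floor is 9 mm above the bench and its top face 14 mm. The four inserts (green, blue, red, black) sit fixed, two by two at 76 mm pitch in any order, in one grey tray, 162 mm square with a wall 11 mm high
- pocket_red_floor (a point): centre of the floor of the red pocket; z axis up, x and y along the pocket's sides. The pocket is an 74 mm square red insert with a round recess of 46 mm diameter, 5 mm deep; its floor is 9 mm above the bench and its top face 14 mm. The four inserts (green, blue, red, black) sit fixed, two by two at 76 mm pitch in any order, in one grey tray, 162 mm square with a wall 11 mm high
- pocket_black_floor (a point): centre of the floor of the black pocket; z axis up, x and y along the pocket's sides. The pocket is an 74 mm square black insert with a round recess of 34 mm diameter, 5 mm deep; its floor is 9 mm above the bench and its top face 14 mm. The four inserts (green, blue, red, black) sit fixed, two by two at 76 mm pitch in any order, in one grey tray, 162 mm square with a wall 11 mm high
- orange_tube_mid (a point): look-alike that stays: centre of the tube with the ORANGE screw cap (half-way up, 49.5 mm above the bench), 99 mm high, body 29 mm, cap 34 mm diameter, loose
- white_vial_mid (a point): look-alike that stays: centre of the small brown vial with the WHITE cap (half-way up, 19 mm above the bench), 38 mm high, 15 mm diameter, loose

How it is judged (in metres and radians):
At the end, for the whole second after the job is handed in: Green and blue beakers, red-capped tube and black-capped vial each in the pocket of its colour: within 12 mm of its centre, foot on the floor within 3 mm, upright within 0.1 rad, released, at rest; orange-capped tube and white-capped vial upright within 25 mm of where they stood (horizontal distance between squat_beaker_mid and pocket_green_floor below 0.012 m and z of squat_beaker_mid in the frame of pocket_green_floor between 0.0185 and 0.0255 m and angle between each of squat_beaker_mid, tall_beaker_mid, red_tube_mid, black_vial_mid, orange_tube_mid, white_vial_mid's own z axis and vertical below 0.1 rad and linear speed of each of squat_beaker, tall_beaker, red_tube, black_vial, orange_tube, white_vial below 0.02 m/s and contact force between each of squat_beaker, tall_beaker, red_tube, black_vial and the fingers below 0.05 N and horizontal distance between tall_beaker_mid and pocket_blue_floor below 0.012 m and z of tall_beaker_mid in the frame of pocket_blue_floor between 0.036 and 0.043 m and horizontal distance between red_tube_mid and pocket_red_floor below 0.012 m and z of red_tube_mid in the frame of pocket_red_floor between 0.0455 and 0.0525 m and horizontal distance between black_vial_mid and pocket_black_floor below 0.012 m and z of black_vial_mid in the frame of pocket_black_floor between 0.0145 and 0.0215 m and distance of each of orange_tube_mid, white_vial_mid from where it was at the start of the episode below 0.025 m); the robot touches nothing.
It fails at once if a thing for the caddy is tipped over (angle between any of squat_beaker_mid, tall_beaker_mid, red_tube_mid, black_vial_mid's own z axis and vertical above 1 rad).
It fails at once if a thing for the caddy is dropped instead of set down ((linear speed of squat_beaker above 0.75 m/s and contact force between squat_beaker and anything else below 0.05 N) or (linear speed of tall_beaker above 0.75 m/s and contact force between tall_beaker and anything else below 0.05 N) or (linear speed of red_tube above 0.75 m/s and contact force between red_tube and anything else below 0.05 N) or (linear speed of black_vial above 0.75 m/s and contact force between black_vial and anything else below 0.05 N)).
It fails at once if the orange tube is displaced by more than 30 mm or knocked over (distance of orange_tube_mid from where it was at the start of the episode above 0.03 m or angle between orange_tube_mid's own z axis and vertical above 0.6 rad).
It fails at once if the white vial is displaced by more than 30 mm or knocked over (distance of white_vial_mid from where it was at the start of the episode above 0.03 m or angle between white_vial_mid's own z axis and vertical above 0.6 rad).
It also fails if it takes over 104 s, if anything falls off the work surface, if the arm or the gripper's body presses on something with over 40 N, if the wrist force passes 120 N, or if a joint passes its speed limit or range.

### The arm

A 6-joint arm with a two-finger parallel gripper is mounted at the origin on a cart in front of the work surface, level with it; the furniture and walls round the work are solid. World frame = base frame: x ahead of the robot, y to its left, z up, the work surface at z = 0. Lengths are in mm, angles in rad, forces in N, time in s.
With the tool pointing down it reaches from about 300 to 850 mm from the base axis. Payload 4.2 kg.
Tool frame: the origin (TCP) lies at the very end of the fingers, on their centre line; the grasp point (between the pads) lies 19 mm behind it; z points along the fingers, y is the line along which they close (so a half turn about z gives the same grasp; the last joint's range is limited). The gripper opens to 91 mm and grips with 3 to 60 N. Pads are 32 mm wide; open, the fingers measure 118 mm over their backs; the gripper's body (76 mm by 178 mm) begins 60 mm behind the grasp point.
Start: joints at [-1.25, 0.32, 1.565, -0, 1.257, -0.02], TCP at [192.192, -541.946, 213.976] pointing down, gripper open.
Joint ranges: [-3.11, 3.11], [-0.84, 2.01], [0.21, 2.61], [-1.34, 4.49], [0.05, 2.63], [-2.56, 2.56]. Speed limits (rad/s): [2.57, 2.57, 3.14, 3.14, 3.14, 3.14].

### API

Orientations are given as a unit quaternion [w, x, y, z].
In Python, from workcell import readout, optics, order gives the robot as it stands.
- The arm moves only by the tool carry_out, never from a script. Its argument "motion" is a list of rows, each a list of 3 entries, a list of its own where there are three numbers: the shift along the tool's x, y, z in cm, then the turn about the tool's z in degrees, then the finger opening in cm, from 0 to 9.12. A call has 1 to 10 rows; each row is the pose to reach, as a shift and turn from the pose commanded when the call began, along the tool's axes at that moment; what a row does not reach only later rows make up. A row lasts 1/10 s, in which the tool goes at most 50 mm and 8.59 degrees, less where a joint would pass 70% of its speed; a pose out of reach is approached as far as the arm can. A call with a gripper value outside its range is refused whole. The fingers move at their own pace and stop on an object; "squeeze" is the grip in N (left out, the last holds). Time passes only in rows, so rows that repeat a pose let the fingers close. It gives the time, the measured TCP pose, the force, the opening and the grip force at its end, in the units of the state.
- readout.get_obs(): the state, without advancing time (a new reading comes with each control period).
- optics.grab_frame(name): name is "side" or "top" or "wrist"; returns the picture (400x640x3 uint8, red, green, blue); there is no depth.
- optics.camera_model(name): a dict with "vfov" (degrees; the focal length in pixels is half the picture's height over the tangent of half this angle, whatever the lens; pixels are square), "cx", "cy" (the principal point, pixels), "eye" and "orientation" of the camera in the world; the wrist camera has in their place "tool_from_camera" (4x4, takes a point from camera to tool coordinates, whose origin is the TCP and whose axes are the flange's). Camera axes: x right, y down, z forward; pixel columns grow to the right and rows downward; lengths in mm; the calibration is good to about 2 mm. A picture is of the moment at which its call begins: read the wrist's pose just before it. camera_model takes no time and is no camera call.
- order.hand_in(): hands the job in; it is judged then, once.
The state is a dict: "t": time; "joint_positions": joint angles; "joint_velocities": joint speeds; "tau": joint torques, N m; "ee_pos": TCP position; "orientation": TCP orientation; "wrist_force": force on the tool from outside, world axes, zero at the start; "wrist_torque": the same for the moment, N m; "grip_width": finger opening in mm; "grasp_force": force on a finger pad.
Only numpy, scipy, OpenCV 4.12 (cv2) and the standard library are available. Lean on these libraries where they do the work, as an engineer would, in place of code of your own. Each camera call takes 0.05 s, during which the arm holds its last target. There are 200 camera calls.

## Working session

There is one attempt and no reset: what is moved stays moved. The work goes in short steps, Python scripts to look and compute and a tool call to move; the robot and the scene stay as the last step left them, time stands still between calls to the robot, and variables do not carry over. Pictures are saved under pics/ and viewed, at most 14 in all, crops included, and the job is handed in when it is done.

Besides the shell and the picture viewer there is one more tool, called after "Call:" by a JSON object that holds its "method" and its "body", one argument or row to a line. carry_out: Moves the arm, as the interface text tells. Its arguments: {"type":"object","properties":{"motion":{"type":"array","items":{"type":"array"}},"squeeze":{"type":"number"}},"required":["motion"]}

```bash
mkdir -p pics; python3 - <<'E'
from workcell import readout, optics
import cv2
o=readout.get_obs(); print(o['t'],o['ee_pos'],o['orientation'],o['grip_width'])
for n in ['side','top','wrist']:
    print(n,optics.camera_model(n))
    f=optics.grab_frame(n); cv2.imwrite(f'pics/{n}0.png',f[:,:,::-1])
E
```

```text
0.0 [ 192.01553017 -541.45552957  213.12758461] [-8.67690694e-04  9.85518819e-01  1.69563816e-01 -1.33211306e-04] 91.17143442300939
side {'vfov': 43.71032702708864, 'cx': 324.3382388358874, 'cy': 200.58686273385948, 'eye': array([135.61897451, 872.98256386, 452.05745106]), 'orientation': array([ 0.12636015, -0.21252417,  0.82223636, -0.51263434])}
top {'vfov': 44.651232041467125, 'cx': 318.18240534216346, 'cy': 199.92755894709092, 'eye': array([444.28201455, 202.27709182, 909.62322007]), 'orientation': array([ 0.01524849, -0.70371837,  0.71020755, -0.01237648])}
wrist {'vfov': 71.8882811940702, 'cx': 316.75670099408455, 'cy': 203.05739946770692, 'tool_from_camera': array([[-3.11621932e-04, -9.71112652e-01, -2.38621290e-01,
         6.69573157e+01],
       [ 9.99999853e-01, -1.96663887e-04, -5.05567198e-04,
         1.25443330e+00],
       [ 4.44034512e-04, -2.38621412e-01,  9.71112570e-01,
        -1.70206219e+02],
       [ 0.00000000e+00,  0.00000000e+00,  0.00000000e+00,
         1.00000000e+00]])}
```

View pics/top0.png

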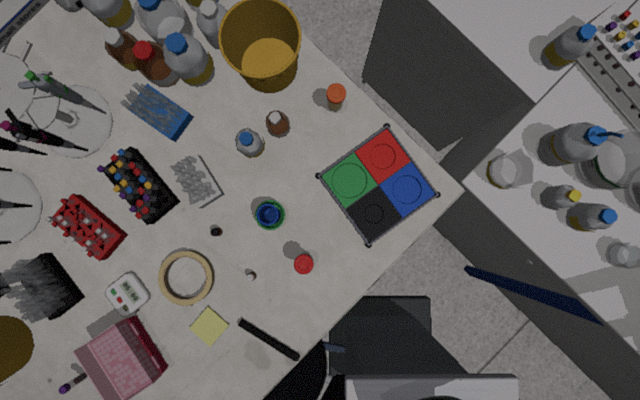

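View pics/side0.png

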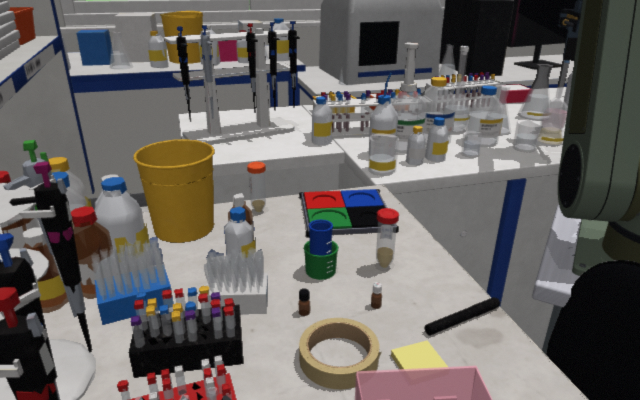

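The top view shows the caddy with green (350,180), red (382,156), blue (408,186) and black (374,213). The nested beakers are at (269,214), the red cap at (304,264), the black vial at (216,231), the white vial at (250,273) and the orange cap at (336,94). In the side view the nested beakers are at (320,250), the red tube at (387,240), and the vials at (304,302) and (376,295). Next I'll enlarge these for measuring.

```bash
python3 - <<'E'
import cv2
f=cv2.imread('pics/top0.png'); 
c=cv2.resize(f[80:280,200:450],None,fx=3.2,fy=3,interpolation=cv2.INTER_CUBIC)
c=cv2.resize(f[82:282,198:448],None,fx=3,fy=3,interpolation=cv2.INTER_CUBIC)
cv2.imwrite('pics/top0c.png',c)
f=cv2.imread('pics/side0.png')
c=cv2.resize(f[155:315,230:430],None,fx=3.75,fy=3.75,interpolation=cv2.INTER_CUBIC)
cv2.imwrite('pics/side0c.png',c)
E
```

```text
(no output)
```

View pics/top0c.png

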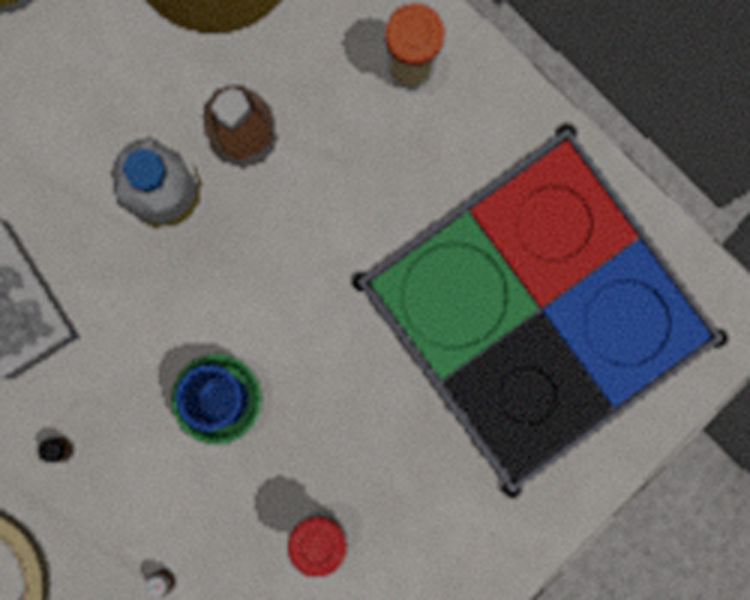

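View pics/side0c.png

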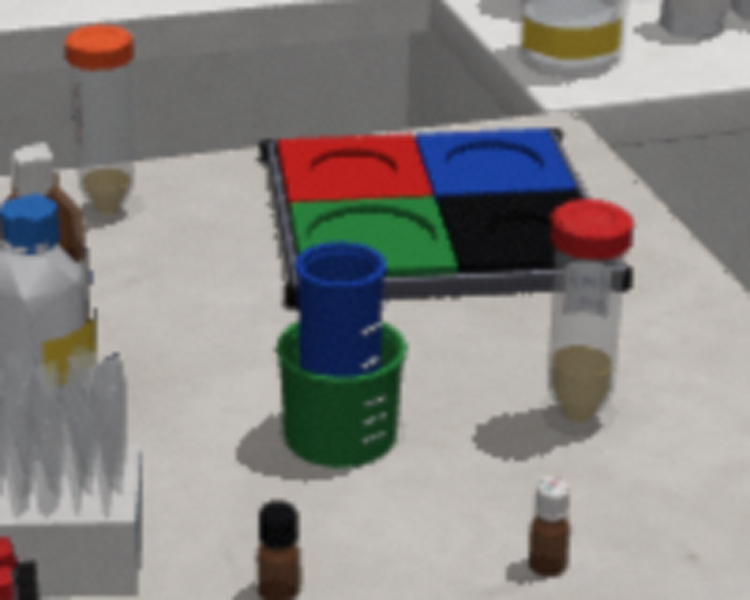

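```bash
cat > h.py <<'E'
import numpy as np
from scipy.spatial.transform import Rotation as R
from workcell import readout, optics
def rot(q): return R.from_quat(np.roll(np.asarray(q,float),-1)).as_matrix()
def cam(n,o=None):
    m=optics.camera_model(n); f=200/np.tan(np.radians(m['vfov']/2))
    if n=='wrist':
        T=m['tool_from_camera']; A=rot(o['orientation'])
        e=np.array(o['ee_pos'])+A@T[:3,3]; Q=A@T[:3,:3]
    else: e,Q=m['eye'],rot(m['orientation'])
    return e,Q,f,m['cx'],m['cy']
def ray(c,u,v):
    e,Q,f,cx,cy=c; d=Q@np.array([(u-cx)/f,(v-cy)/f,1]); return e,d/np.linalg.norm(d)
def proj(c,p):
    e,Q,f,cx,cy=c; q=Q.T@(np.asarray(p)-e); return q[:2]/q[2]*f+[cx,cy]
def onz(c,u,v,z):
    e,d=ray(c,u,v); return e+d*(z-e[2])/d[2]
def tri(rays):
    A=0;b=0
    for e,d in rays: P=np.eye(3)-np.outer(d,d); A=A+P; b=b+P@e
    p=np.linalg.solve(A,b); return p,[np.linalg.norm(np.cross(p-e,d)) for e,d in rays]
def un(c,s,off): return (c[0]+.5)/s-.5+off[0],(c[1]+.5)/s-.5+off[1]
def go(p,yaw=36,o=None):
    "shift (cm, tool axes) and turn (deg) to TCP p with tool x at yaw"
    o=o or readout.get_obs(); A=rot(o['orientation'])
    th=np.degrees(np.arctan2(A[1,0],A[0,0]))
    print('t',round(o['t'],2),'ee',np.round(o['ee_pos'],1),'yaw',round(th,1),'->',np.round(A.T@(np.array(p)-o['ee_pos'])/10,2),'turn',round(-((yaw-th+180)%360-180),1))
E
python3 - <<'E'
from h import *
t,s=cam('top'),cam('side')
P={'blue_rim':((212,397),(341,266)),'green_rim':((216,398),(341,350)),'red_top':((317,546),(592,216)),
'orange_top':((414,33),(99,42)),'black_top':((51,449),(278,508)),'white_top':((155,582),(552,484)),'seam':((541,312),(442,197)),
'cL':((360,281),(292,292)),'cT':((566,131),(266,146)),'cR':((720,338),(557,133)),'cB':((512,488),(627,272))}
for n,(a,b) in P.items():
    p,r=tri([ray(t,*un(a,3,(198,82))),ray(s,*un(b,3.75,(230,155)))]); print(n,np.round(p,1),np.round(r,1))
print('on known heights, top')
for n,a,z in [('blue',(212,397),84),('green',(216,398),45),('red',(317,546),99),('black',(51,449),37),('Pgreen',(454,295),14),('Pred',(545,222),14),('Pblue',(627,322),14),('Pblack',(528,395),14),('seam',(541,312),14)]:
    print(n,np.round(onz(t,*un(a,3,(198,82)),z),1))
go((418,294,180))
E
```

```text
blue_rim [454.4 290.9  82.1] [1. 1.]
green_rim [453.8 292.4  43.2] [0.6 0.6]
red_top [371.1 231.2  99.6] [0.6 0.6]
orange_top [657.1 174.7  97.2] [0.7 0.7]
black_top [424.7 391.8  37.6] [0.9 0.9]
white_top [344.  329.4  37.8] [0.5 0.5]
seam [504.3  95.3  14.4] [0.3 0.3]
cL [526.6 207.    7.3] [1.4 1.4]
cT [618.4  78.4   9.3] [1.4 1.4]
cR [487.3 -15.3   9.9] [0.5 0.5]
cB [395.9 113.8   9.2] [0.9 0.9]
on known heights, top
blue [453.5 290.2  84. ]
green [453.3 292.   45. ]
red [370.5 231.   99. ]
black [423.9 391.5  37. ]
Pgreen [515.5 148.6  14. ]
Pred [560.   92.1  14. ]
Pblue [497.9  42.7  14. ]
Pblack [453.7 104.   14. ]
seam [504.6  95.4  14. ]
t 0.15 ee [ 192.1 -541.6  213.3] yaw 19.5 -> [ 49.22 -71.2    3.43] turn -16.5
```

Two views agree to about 1–2 mm and the heights match the text. I'll move above the nested beakers.

Call:
{"method": "carry_out", "body": {
  "motion": [
    [[51.9,-69.9,-2.7],-16.5,9.12],
    [[51.9,-69.9,-2.7],-16.5,9.12],
    [[51.9,-69.9,-2.7],-16.5,9.12],
    [[51.9,-69.9,-2.7],-16.5,9.12],
    [[51.9,-69.9,-2.7],-16.5,9.12],
    [[51.9,-69.9,-2.7],-16.5,9.12],
    [[51.9,-69.9,-2.7],-16.5,9.12],
    [[51.9,-69.9,-2.7],-16.5,9.12],
    [[51.9,-69.9,-2.7],-16.5,9.12],
    [[51.9,-69.9,-2.7],-16.5,9.12]
  ]
}}

```text
t: 1.15
ee_pos: [338.8, -62.3, 229.7]
orientation: [0.0, 0.951, 0.309, 0.0]
wrist_force: [1.0, -0.2, 0.6]
grip_width: 91.1
grasp_force: 0.0
```

```bash
python3 -c "
from h import *
go((454,291,240))"
```

```text
t 1.15 ee [338.8 -62.3 229.7] yaw 36.0 -> [ 30.08 -21.81  -1.04] turn -0.0
```

Call:
{"method": "carry_out", "body": {
  "motion": [
    [[30.0,-21.7,-1.0],0,9.12],
    [[30.0,-21.7,-1.0],0,9.12],
    [[30.0,-21.7,-1.0],0,9.12],
    [[30.0,-21.7,-1.0],0,9.12],
    [[30.0,-21.7,-1.0],0,9.12],
    [[30.0,-21.7,-1.0],0,9.12],
    [[30.0,-21.7,-1.0],0,9.12],
    [[30.0,-21.7,-1.0],0,9.12],
    [[30.0,-21.7,-1.0],0,9.12],
    [[30.0,-21.7,-1.0],0,9.12]
  ]
}}

```text
t: 2.15
ee_pos: [453.3, 287.3, 238.8]
orientation: [0.001, 0.951, 0.31, -0.001]
wrist_force: [-0.6, -1.3, 0.2]
grip_width: 91.1
grasp_force: 0.0
```

```bash
python3 - <<'E'
from h import *
import cv2
o=readout.get_obs(); f=optics.grab_frame('wrist'); cv2.imwrite('pics/w1.png',f[:,:,::-1])
go((454,291,240),o=o); c=cam('wrist',o)
for p in [(454,290.5,84),(453.5,292,45),(371,231,99),(424,391.5,37)]: print(p,proj(c,p))
E
```

```text
t 2.15 ee [453.3 287.3 238.8] yaw 36.1 -> [ 0.27 -0.26 -0.12] turn 0.1
(454, 290.5, 84) [313.96442084 190.12945952]
(453.5, 292, 45) [313.11515791 184.08474747]
(371, 231, 99) [313.44796761 273.64797168]
(424, 391.5, 37) [239.79001443 157.36091961]
```

View pics/w1.png

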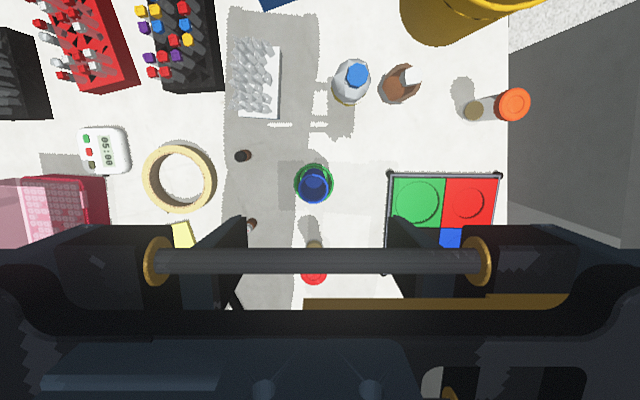

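The wrist view shows the blue rim at (313,186), the green rim at (314,184) and the black vial at (242,156), all within about 4 px of prediction. Next I'll descend and grip the blue beaker.

Call:
{"method": "carry_out", "body": {
  "motion": [
    [[0.2,-0.2,3],0,9.12],
    [[0.2,-0.2,6],0,9.12],
    [[0.2,-0.2,9],0,9.12],
    [[0.2,-0.2,12],0,9.12],
    [[0.2,-0.2,14],0,8.0],
    [[0.2,-0.2,16],0,7.0],
    [[0.2,-0.2,17.5],0,6.0],
    [[0.2,-0.2,18.4],0,6.0],
    [[0.2,-0.2,18.4],0,6.0],
    [[0.2,-0.2,18.4],0,6.0]
  ],
  "squeeze": 8
}}

```text
t: 3.2
ee_pos: [454.7, 290.2, 56.1]
orientation: [-0.0, 0.951, 0.309, 0.001]
wrist_force: [1.1, -0.7, -0.0]
grip_width: 59.8
grasp_force: 0.0
```

Call:
{"method": "carry_out", "body": {
  "motion": [
    [[0,0,0],0,4.5],
    [[0,0,0],0,4.2],
    [[0,0,0],0,3.9],
    [[0,0,0],0,3.6],
    [[0,0,0],0,3.3],
    [[0,0,0],0,3.0],
    [[0,0,0],0,3.0]
  ]
}}

```text
t: 3.9
ee_pos: [454.4, 290.7, 55.6]
orientation: [-0.0, 0.951, 0.309, 0.0]
wrist_force: [-0.7, 0.6, 3.2]
grip_width: 36.3
grasp_force: 8.0
```

```bash
python3 - <<'E'
from h import *
import cv2
go((454,291,54))
a=optics.grab_frame('side')[150:310,220:420]; b=optics.grab_frame('wrist')[100:260,210:410]
cv2.imwrite('pics/g1.png',cv2.resize(np.hstack([a,b])[:,:,::-1],None,fx=2,fy=2))
E
```

```text
t 3.9 ee [454.4 290.7  55.6] yaw 36.0 -> [-0.02 -0.05  0.16] turn 0.0
```

View pics/g1.png

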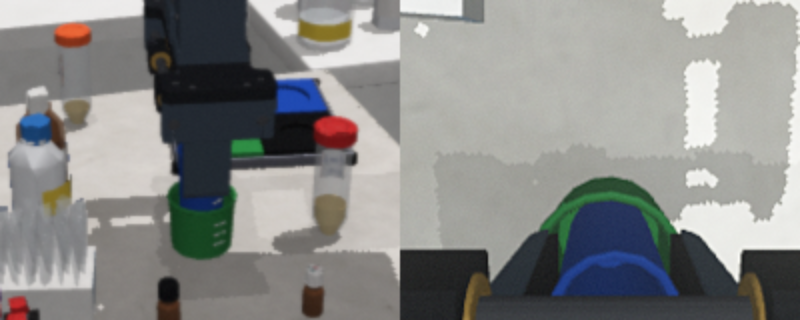

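The blue beaker is held centrally between the pads (36.3 mm, 8 N), with the green beaker standing clear around it. I'll lift it straight up.

Call:
{"method": "carry_out", "body": {
  "motion": [
    [[0,0,-0.5],0,3.0],
    [[0,0,-1.2],0,3.0],
    [[0,0,-2.2],0,3.0],
    [[0,0,-3.4],0,3.0],
    [[0,0,-5],0,3.0],
    [[0,0,-7],0,3.0],
    [[0,0,-9],0,3.0],
    [[0,0,-11],0,3.0],
    [[0,0,-12.5],0,3.0],
    [[0,0,-13],0,3.0]
  ]
}}

```text
t: 5.0
ee_pos: [455.2, 291.1, 188.2]
orientation: [-0.0, 0.951, 0.309, 0.002]
wrist_force: [0.8, 0.9, -0.3]
grip_width: 35.6
grasp_force: 8.0
```

```bash
python3 - <<'E'
from h import *
import cv2
go((499,43,190))
a=optics.grab_frame('top')
a=cv2.resize(a[80:280,200:450],None,fx=2,fy=2);b=optics.grab_frame('side')[100:300,220:420]
cv2.imwrite('pics/g2.png',np.hstack([a,cv2.resize(b,None,fx=1.5,fy=1.5,dst=None) if 0 else cv2.copyMakeBorder(cv2.resize(b,None,fx=1.5,fy=1.5),0,100,0,0,cv2.BORDER_CONSTANT)])[:,:,::-1])
E
```

```text
t 5.0 ee [455.2 291.1 188.2] yaw 36.0 -> [-11.05  22.64  -0.22] turn 0.0
```

View pics/g2.png

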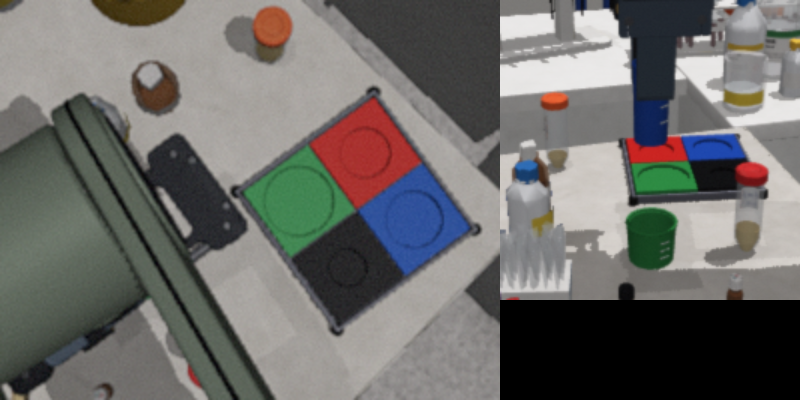

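The blue beaker is lifted clear and the green one is still upright. I'll carry it over the blue pocket.

Call:
{"method": "carry_out", "body": {
  "motion": [
    [[-1.5,3,0],0,3.0],
    [[-3.2,6.5,0],0,3.0],
    [[-4.9,10,0],0,3.0],
    [[-6.6,13.5,0],0,3.0],
    [[-8.3,17,0],0,3.0],
    [[-9.8,20,0],0,3.0],
    [[-10.7,22,0],0,3.0],
    [[-11.0,22.6,0],0,3.0],
    [[-11.0,22.6,0],0,3.0],
    [[-11.0,22.6,0],0,3.0]
  ]
}}

```text
t: 6.1
ee_pos: [497.9, 43.9, 185.1]
orientation: [-0.0, 0.951, 0.309, -0.0]
wrist_force: [0.2, 0.3, -0.8]
grip_width: 35.7
grasp_force: 8.0
```

Call:
{"method": "carry_out", "body": {
  "motion": [
    [[0,0,2],0,3.0],
    [[0,0,4],0,3.0],
    [[0,0,6],0,3.0],
    [[0,0,8],0,3.0],
    [[0,0,9.5],0,3.0],
    [[0,0,10],0,3.0],
    [[0,0,10],0,3.0],
    [[0,0,10],0,3.0]
  ]
}}

```text
t: 6.9
ee_pos: [498.8, 43.6, 86.1]
orientation: [0.0, 0.951, 0.31, 0.001]
wrist_force: [-0.1, -0.7, -0.6]
grip_width: 35.8
grasp_force: 8.0
```

```bash
python3 - <<'E'
from h import *
import cv2
o=readout.get_obs();go((499,43,61))
c,s=cam('wrist',o),cam('side')
e=np.array(o['ee_pos'])
for z in (-52,):
  print('side foot',proj(s,e+[0,0,z]))
b=optics.grab_frame('side')[130:240,290:400]
w=optics.grab_frame('wrist')[100:300,220:420]
cv2.imwrite('pics/g3.png',np.hstack([cv2.resize(b,(400,400),interpolation=2),cv2.resize(w,(400,400))])[:,:,::-1])
E
```

```text
t 6.9 ee [498.8  43.6  86.1] yaw 36.1 -> [-0.02  0.06  2.51] turn 0.1
side foot [361.60785742 188.75163204]
```

View pics/g3.png

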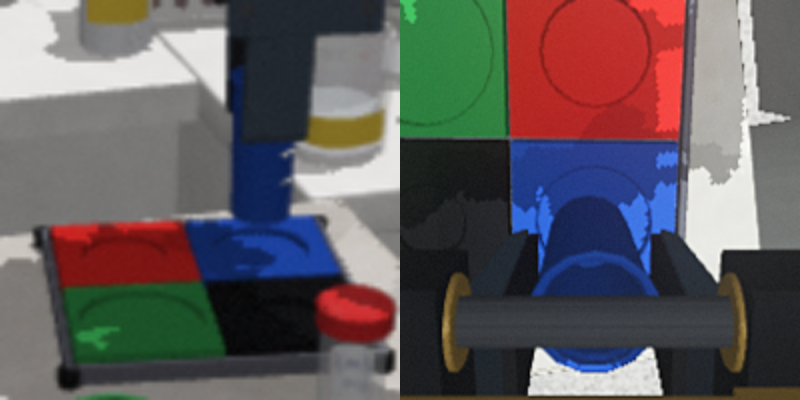

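The foot shows at (362,189) in the side view as predicted, and the recess is centred under it. I'll lower it gently.

Call:
{"method": "carry_out", "body": {
  "motion": [
    [[0,0,0.6],0,3.0],
    [[0,0,1.2],0,3.0],
    [[0,0,1.7],0,3.0],
    [[0,0,2.0],0,3.0],
    [[0,0,2.2],0,3.0],
    [[0,0,2.3],0,3.0],
    [[0,0,2.4],0,3.0],
    [[0,0,2.4],0,3.0]
  ]
}}

```text
t: 7.8
ee_pos: [498.3, 43.1, 61.4]
orientation: [0.0, 0.951, 0.309, -0.0]
wrist_force: [0.5, 0.9, 0.2]
grip_width: 36.0
grasp_force: 8.0
```

Call:
{"method": "carry_out", "body": {
  "motion": [
    [[0,0,0.1],0,3.0],
    [[0,0,0.2],0,3.0],
    [[0,0,0.2],0,3.0]
  ]
}}

```text
t: 8.1
ee_pos: [498.4, 43.5, 60.3]
orientation: [-0.0, 0.951, 0.309, 0.0]
wrist_force: [-0.9, 1.2, 5.5]
grip_width: 35.6
grasp_force: 8.0
```

It's in contact with the floor. I'll release and retreat.

Call:
{"method": "carry_out", "body": {
  "motion": [
    [[0,0,0],0,3.8],
    [[0,0,0],0,4.2],
    [[0,0,0],0,5],
    [[0,0,0],0,6],
    [[0,0,0],0,6.5],
    [[0,0,-2],0,7],
    [[0,0,-5],0,8],
    [[0,0,-8],0,9.12],
    [[0,0,-12],0,9.12],
    [[0,0,-14],0,9.12]
  ]
}}

```text
t: 9.1
ee_pos: [499.6, 43.1, 202.6]
orientation: [0.001, 0.951, 0.309, 0.002]
wrist_force: [0.5, -1.0, 0.3]
grip_width: 91.1
grasp_force: 0.0
```

```bash
python3 - <<'E'
from h import *
go((454,292,190))
E
```

```text
t 9.1 ee [499.6  43.1 202.6] yaw 36.0 -> [ 10.94 -22.81   1.25] turn 0.0
```

Call:
{"method": "carry_out", "body": {
  "motion": [
    [[1.5,-3,0],0,9.12],
    [[3.3,-7,0],0,9.12],
    [[5.2,-11,0],0,9.12],
    [[7.1,-15,0],0,9.12],
    [[9,-19,0],0,9.12],
    [[10.4,-22,0],0,9.12],
    [[10.9,-22.8,0],0,9.12],
    [[10.9,-22.8,0],0,9.12],
    [[10.9,-22.8,0],0,9.12]
  ]
}}

```text
t: 10.0
ee_pos: [452.4, 290.5, 199.2]
orientation: [0.001, 0.951, 0.309, -0.0]
wrist_force: [0.0, 0.4, 0.0]
grip_width: 90.7
grasp_force: 0.0
```

```bash
python3 - <<'E'
from h import *
import cv2
o=readout.get_obs();go((454,292,20),o=o)
c,s=cam('wrist',o),cam('side')
for p in [(454,292,45),(454,292,0)]: print(proj(c,p),proj(s,p))
b=optics.grab_frame('side')[130:280,290-30:410]
w=optics.grab_frame('wrist')[100:250,240:390]
cv2.imwrite('pics/g4.png',np.hstack([cv2.resize(b,(400,400),interpolation=2),cv2.resize(w,(400,400))])[:,:,::-1])
E
```

```text
t 10.0 ee [452.4 290.5 199.2] yaw 36.0 -> [ 0.23 -0.04 17.92] turn 0.0
[315.52160024 190.58271188] [320.95790002 246.86291117]
[315.64454163 184.09283663] [320.75731169 271.04041455]
```

View pics/g4.png

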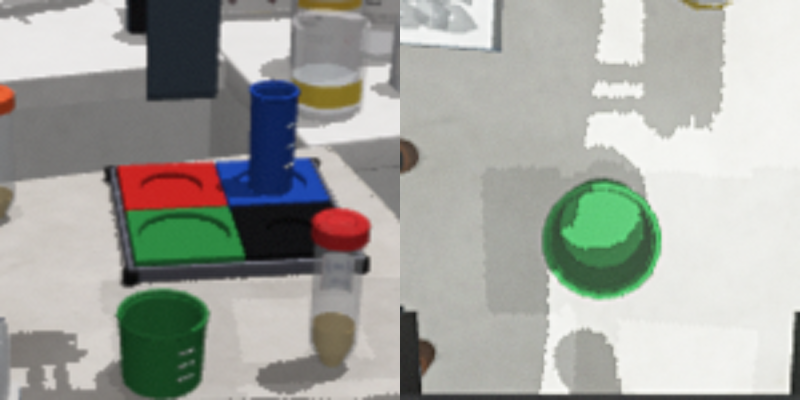

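The blue beaker stands upright in the blue pocket. The green rim is at (315.7,189.3) against a predicted (315.5,190.6), so I'll descend on it.

Call:
{"method": "carry_out", "body": {
  "motion": [
    [[0.2,0,3],0,9.12],
    [[0.2,0,6.5],0,9.12],
    [[0.2,0,10],0,9.12],
    [[0.2,0,13],0,9.12],
    [[0.2,0,15.5],0,9.0],
    [[0.2,0,17],0,8.0],
    [[0.2,0,17.7],0,7.0],
    [[0.2,0,17.7],0,6.5],
    [[0.2,0,17.7],0,6.2]
  ]
}}

```text
t: 11.0
ee_pos: [454.7, 292.6, 23.2]
orientation: [-0.0, 0.951, 0.309, 0.001]
wrist_force: [-0.1, 0.2, -0.3]
grip_width: 62.5
grasp_force: 0.0
```

Call:
{"method": "carry_out", "body": {
  "motion": [
    [[0,0,0],0,5.9],
    [[0,0,0],0,5.6],
    [[0,0,0],0,5.3],
    [[0,0,0],0,5.0],
    [[0,0,0],0,4.6],
    [[0,0,0],0,4.6],
    [[0,0,0],0,4.6]
  ],
  "squeeze": 10
}}

```text
t: 11.7
ee_pos: [454.4, 293.0, 23.2]
orientation: [-0.0, 0.951, 0.309, 0.001]
wrist_force: [-0.5, 0.1, 6.5]
grip_width: 53.8
grasp_force: 10.0
```

Call:
{"method": "carry_out", "body": {
  "motion": [
    [[0,0,-0.5],0,4.6],
    [[0,0,-1.2],0,4.6],
    [[0,0,-2.2],0,4.6],
    [[0,0,-3.4],0,4.6],
    [[0,0,-5],0,4.6],
    [[0,0,-7],0,4.6],
    [[0,0,-9],0,4.6],
    [[0,0,-10.5],0,4.6],
    [[0,0,-11],0,4.6],
    [[0,0,-11],0,4.6]
  ]
}}

```text
t: 12.7
ee_pos: [454.3, 293.0, 133.5]
orientation: [-0.0, 0.951, 0.309, 0.001]
wrist_force: [0.0, 0.2, -0.9]
grip_width: 53.6
grasp_force: 10.0
```

```bash
python3 -c "
from h import *
go((516,149,130))"
```

```text
t 12.7 ee [454.3 293.  133.5] yaw 36.0 -> [-3.48 15.27  0.35] turn 0.0
```

The green beaker is held (53.6 mm, 10 N). I'll carry it to the green pocket.

Call:
{"method": "carry_out", "body": {
  "motion": [
    [[-0.5,2.2,0],0,4.6],
    [[-1.1,5,0],0,4.6],
    [[-1.8,8,0],0,4.6],
    [[-2.5,11,0],0,4.6],
    [[-3.1,13.5,0],0,4.6],
    [[-3.5,15,0],0,4.6],
    [[-3.5,15.3,0],0,4.6],
    [[-3.5,15.3,2],0,4.6],
    [[-3.5,15.3,4],0,4.6],
    [[-3.5,15.3,6],0,4.6]
  ]
}}

```text
t: 13.7
ee_pos: [515.2, 149.4, 71.6]
orientation: [-0.0, 0.951, 0.309, -0.0]
wrist_force: [0.3, 0.0, -1.0]
grip_width: 53.7
grasp_force: 10.0
```

Call:
{"method": "carry_out", "body": {
  "motion": [
    [[0,0,0.5],0,4.6],
    [[0,0,1],0,4.6],
    [[0,0,1],0,4.6]
  ]
}}

```text
t: 14.0
ee_pos: [515.6, 148.9, 62.4]
orientation: [-0.0, 0.951, 0.309, -0.0]
wrist_force: [-0.8, -0.1, -0.4]
grip_width: 53.6
grasp_force: 10.0
```

```bash
python3 - <<'E'
from h import *
import cv2
o=readout.get_obs();go((516,149,32),o=o)
print(proj(cam('side'),np.array(o['ee_pos'])-[0,0,23.2]))
b=optics.grab_frame('side')[130:280,270-20:400]
w=optics.grab_frame('wrist')[80:280,220:420]
cv2.imwrite('pics/g5.png',np.hstack([cv2.resize(b,(400,400),interpolation=2),cv2.resize(w,(400,400))])[:,:,::-1])
E
```

```text
t 14.0 ee [515.6 148.9  62.4] yaw 36.1 -> [0.04 0.02 3.04] turn 0.1
[329.34754936 205.24124526]
```

View pics/g5.png

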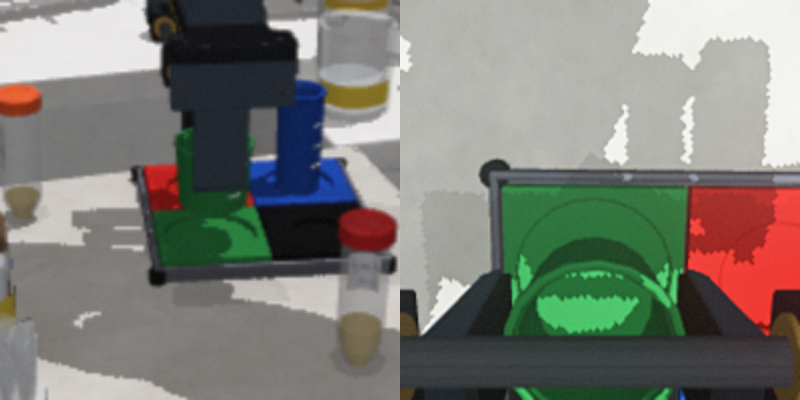

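The green beaker hangs level above its recess, foot at about (328,207) in the side view. Nothing is near the fingers, so I'll lower it.

Call:
{"method": "carry_out", "body": {
  "motion": [
    [[0,0,0.8],0,4.6],
    [[0,0,1.5],0,4.6],
    [[0,0,2.1],0,4.6],
    [[0,0,2.5],0,4.6],
    [[0,0,2.7],0,4.6],
    [[0,0,2.9],0,4.6],
    [[0,0,3.0],0,4.6],
    [[0,0,3.0],0,4.6]
  ]
}}

```text
t: 14.9
ee_pos: [515.7, 148.4, 32.4]
orientation: [0.0, 0.951, 0.309, 0.0]
wrist_force: [0.2, -0.2, -0.9]
grip_width: 53.3
grasp_force: 10.0
```

Call:
{"method": "carry_out", "body": {
  "motion": [
    [[0,0,0.1],0,4.6],
    [[0,0,0.2],0,4.6],
    [[0,0,0.2],0,4.6]
  ]
}}

```text
t: 15.2
ee_pos: [515.9, 148.5, 32.0]
orientation: [0.0, 0.951, 0.309, 0.001]
wrist_force: [-2.6, -1.3, 9.1]
grip_width: 53.7
grasp_force: 10.0
```

Call:
{"method": "carry_out", "body": {
  "motion": [
    [[0,0,0],0,5.5],
    [[0,0,0],0,6],
    [[0,0,0],0,6.8],
    [[0,0,0],0,7.5],
    [[0,0,0],0,8],
    [[0,0,-2],0,8],
    [[0,0,-5],0,8],
    [[0,0,-8],0,8],
    [[0,0,-11],0,8],
    [[0,0,-12],0,8]
  ]
}}

```text
t: 16.2
ee_pos: [517.3, 148.9, 153.4]
orientation: [0.0, 0.951, 0.309, 0.003]
wrist_force: [1.4, 0.3, -0.1]
grip_width: 79.6
grasp_force: 0.0
```

```bash
python3 -c "
from h import *
go((424,391.5,150))"
```

```text
t 16.2 ee [517.3 148.9 153.4] yaw 36.0 -> [  6.72 -25.11   0.32] turn 0.0
```

Call:
{"method": "carry_out", "body": {
  "motion": [
    [[0.8,-3,0],0,6],
    [[1.9,-7,0],0,6],
    [[2.9,-11,0],0,6],
    [[4,-15,0],0,6],
    [[5.1,-19,0],0,6],
    [[6.1,-23,0],0,6],
    [[6.7,-25,0],0,6],
    [[6.7,-25.1,0],0,6],
    [[6.7,-25.1,0],0,6]
  ]
}}

```text
t: 17.1
ee_pos: [421.7, 390.4, 149.4]
orientation: [0.001, 0.951, 0.31, -0.001]
wrist_force: [-1.1, -0.2, -0.1]
grip_width: 59.9
grasp_force: 0.0
```

```bash
python3 - <<'E'
from h import *
import cv2
o=readout.get_obs();go((424,391.5,10),o=o)
c=cam('wrist',o)
for z in (0,37): print(proj(c,(424,391.5,z)))
w=optics.grab_frame('wrist')[100:280,220:400]
b=optics.grab_frame('top')[80:280,300:450]
cv2.imwrite('pics/g6.png',np.hstack([cv2.resize(b,(375,500),interpolation=2)[:400],cv2.resize(w,(400,400))])[:,:,::-1])
E
```

```text
t 17.1 ee [421.7 390.4 149.4] yaw 36.1 -> [ 0.28  0.03 13.94] turn 0.1
[316.10145595 190.93187403]
[316.04435918 197.90621361]
```

View pics/g6.png

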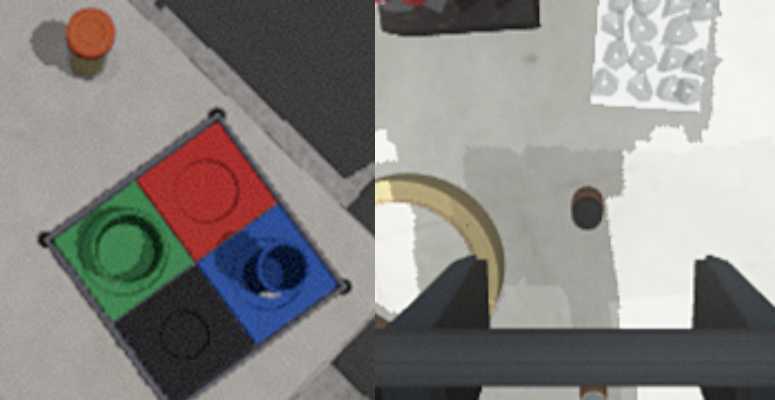

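Both beakers sit in their pockets. The vial cap is at (315.4,195) in the wrist view, about 3 px from prediction. The tape is about 50 mm to the left, so I'll narrow the opening before descending.

Call:
{"method": "carry_out", "body": {
  "motion": [
    [[0.4,0,2],0,4],
    [[0.4,0,4.5],0,4],
    [[0.4,0,7],0,4],
    [[0.4,0,9.5],0,4],
    [[0.4,0,11.5],0,4],
    [[0.4,0,12.8],0,4],
    [[0.4,0,13.6],0,4],
    [[0.4,0,13.8],0,4],
    [[0.4,0,13.8],0,4]
  ]
}}

```text
t: 18.1
ee_pos: [425.9, 393.2, 12.8]
orientation: [-0.0, 0.951, 0.309, 0.0]
wrist_force: [0.4, 0.2, 0.3]
grip_width: 40.2
grasp_force: 0.0
```

Call:
{"method": "carry_out", "body": {
  "motion": [
    [[0,0,0],0,3.2],
    [[0,0,0],0,2.6],
    [[0,0,0],0,2.2],
    [[0,0,0],0,1.9],
    [[0,0,0],0,1.6],
    [[0,0,0],0,1.2],
    [[0,0,0],0,1],
    [[0,0,0],0,1]
  ],
  "squeeze": 8
}}

```text
t: 18.9
ee_pos: [425.5, 393.3, 12.6]
orientation: [-0.0, 0.951, 0.309, 0.0]
wrist_force: [0.2, 0.3, 1.3]
grip_width: 16.2
grasp_force: 8.0
```

Call:
{"method": "carry_out", "body": {
  "motion": [
    [[0,0,-0.5],0,1],
    [[0,0,-1.2],0,1],
    [[0,0,-2.5],0,1],
    [[0,0,-4],0,1],
    [[0,0,-6],0,1],
    [[0,0,-8],0,1],
    [[0,0,-10],0,1],
    [[0,0,-12],0,1],
    [[0,0,-13],0,1],
    [[0,0,-13],0,1]
  ]
}}

```text
t: 19.9
ee_pos: [426.2, 393.9, 144.5]
orientation: [-0.001, 0.951, 0.309, 0.002]
wrist_force: [0.1, -0.3, 0.3]
grip_width: 16.2
grasp_force: 8.0
```

```bash
python3 -c "
from h import *
go((454.5,104,140))"
```

```text
t 19.9 ee [426.2 393.9 144.5] yaw 36.0 -> [-14.76  25.11   0.38] turn 0.0
```

Call:
{"method": "carry_out", "body": {
  "motion": [
    [[-1.8,3,0],0,1],
    [[-4.1,7,0],0,1],
    [[-6.5,11,0],0,1],
    [[-8.8,15,0],0,1],
    [[-11.2,19,0],0,1],
    [[-13.2,22.5,0],0,1],
    [[-14.5,24.7,0],0,1],
    [[-14.8,25.1,0],0,1],
    [[-14.8,25.1,2],0,1],
    [[-14.8,25.1,4],0,1]
  ]
}}

```text
t: 20.9
ee_pos: [453.5, 103.5, 101.9]
orientation: [-0.0, 0.951, 0.309, 0.0]
wrist_force: [0.2, -0.3, -1.5]
grip_width: 16.3
grasp_force: 8.0
```

Call:
{"method": "carry_out", "body": {
  "motion": [
    [[0,0,2],0,1],
    [[0,0,4],0,1],
    [[0,0,5],0,1],
    [[0,0,5],0,1]
  ]
}}

```text
t: 21.3
ee_pos: [452.0, 103.5, 51.0]
orientation: [-0.0, 0.951, 0.31, -0.002]
wrist_force: [0.2, 0.4, -0.3]
grip_width: 16.1
grasp_force: 8.0
```

```bash
python3 - <<'E'
from h import *
import cv2
o=readout.get_obs();go((454.5,104,21.6),o=o)
c=cam('wrist',o)
print(proj(c,(454.5,104,14)),proj(c,(516,148.5,14)),'foot',proj(c,np.array(o['ee_pos'])-[0,0,12.6]))
b=optics.grab_frame('side')[130:250,290:410]
w=optics.grab_frame('wrist')[80:280,220:420]
cv2.imwrite('pics/g7.png',np.hstack([cv2.resize(b,(400,400),interpolation=2),cv2.resize(w,(400,400))])[:,:,::-1])
E
```

```text
t 21.3 ee [452.  103.5  51. ] yaw 36.1 -> [0.24 0.11 2.94] turn 0.1
[316.71199574 219.50014956] [316.99813495 118.48815595] foot [315.19420342 233.06215272]
```

View pics/g7.png

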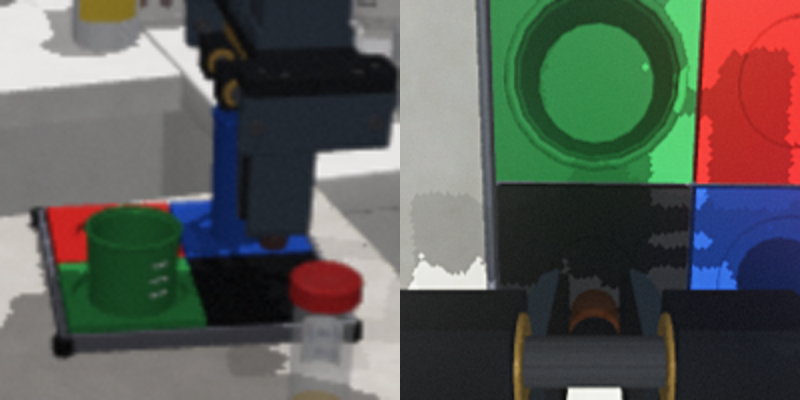

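The wrist view puts the green recess centre near (318.5,120) and the black recess centre near (317,221), both within 2 px of prediction. The vial hangs upright, so I'll lower it.

Call:
{"method": "carry_out", "body": {
  "motion": [
    [[0.2,0.1,0.6],0,1],
    [[0.2,0.1,1.2],0,1],
    [[0.2,0.1,1.7],0,1],
    [[0.2,0.1,2.1],0,1],
    [[0.2,0.1,2.4],0,1],
    [[0.2,0.1,2.6],0,1],
    [[0.2,0.1,2.8],0,1],
    [[0.2,0.1,2.8],0,1]
  ]
}}

```text
t: 22.2
ee_pos: [455.4, 103.4, 24.2]
orientation: [0.0, 0.951, 0.309, -0.0]
wrist_force: [-0.1, -0.0, -0.7]
grip_width: 15.9
grasp_force: 8.0
```

Call:
{"method": "carry_out", "body": {
  "motion": [
    [[0,0,0.1],0,1],
    [[0,0,0.2],0,1],
    [[0,0,0.3],0,1],
    [[0,0,0.3],0,1]
  ]
}}

```text
t: 22.6
ee_pos: [455.7, 103.5, 21.6]
orientation: [0.0, 0.951, 0.309, 0.0]
wrist_force: [-0.2, -0.6, 1.2]
grip_width: 16.2
grasp_force: 8.0
```

Call:
{"method": "carry_out", "body": {
  "motion": [
    [[0,0,0.1],0,1],
    [[0,0,0.1],0,1]
  ]
}}

```text
t: 22.8
ee_pos: [455.8, 103.6, 21.2]
orientation: [0.0, 0.951, 0.309, 0.0]
wrist_force: [-1.1, -0.4, 6.8]
grip_width: 16.1
grasp_force: 8.0
```

The vial is seated. I'll release, rise and head for the red tube.

Call:
{"method": "carry_out", "body": {
  "motion": [
    [[0,0,0],0,1.8],
    [[0,0,0],0,2.2],
    [[0,0,0],0,2.7],
    [[0,0,0],0,3.2],
    [[0,0,0],0,3.5],
    [[0,0,-2],0,3.5],
    [[0,0,-5],0,3.5],
    [[0,0,-9],0,4],
    [[0,0,-13],0,6],
    [[0,0,-15],0,7]
  ]
}}

```text
t: 23.8
ee_pos: [457.0, 103.8, 173.8]
orientation: [0.0, 0.951, 0.309, 0.003]
wrist_force: [-0.3, 0.4, -0.4]
grip_width: 52.8
grasp_force: 0.0
```

```bash
python3 -c "
from h import *
go((371,231,170))"
```

```text
t 23.8 ee [457.  103.8 173.8] yaw 36.0 -> [  0.52 -15.35   0.35] turn 0.0
```

Call:
{"method": "carry_out", "body": {
  "motion": [
    [[0.1,-3,0],0,7],
    [[0.3,-7,0],0,7],
    [[0.4,-11,0],0,7],
    [[0.5,-14,0],0,7],
    [[0.5,-15.3,0],0,7],
    [[0.5,-15.3,0],0,7],
    [[0.5,-15.3,0],0,7]
  ]
}}

```text
t: 24.5
ee_pos: [370.1, 229.7, 170.4]
orientation: [0.0, 0.951, 0.309, 0.0]
wrist_force: [0.2, 0.7, 0.3]
grip_width: 70.2
grasp_force: 0.0
```

```bash
python3 - <<'E'
from h import *
import cv2
o=readout.get_obs();go((371,231,50),o=o)
c=cam('wrist',o)
print(proj(c,(371,231,99)))
b=optics.grab_frame('side')[130:250,290:410]
w=optics.grab_frame('wrist')[100:300,220:420]
cv2.imwrite('pics/g8.png',np.hstack([cv2.resize(b,(400,400),interpolation=2),cv2.resize(w,(400,400))])[:,:,::-1])
E
```

```text
t 24.5 ee [370.1 229.7 170.4] yaw 36.0 -> [ 0.15 -0.06 12.04] turn 0.0
[314.91528195 209.19914065]
```

View pics/g8.png

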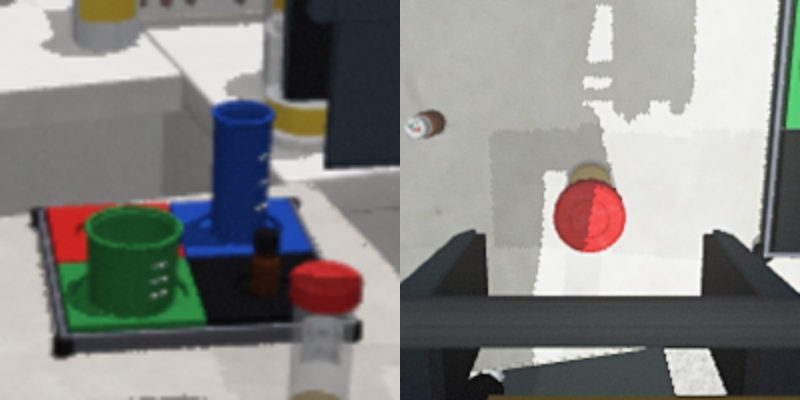

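The black vial stands in its pocket. The red cap centre is at (315,207.5), as predicted, so I'll descend on the tube body.

Call:
{"method": "carry_out", "body": {
  "motion": [
    [[0.2,0,2],0,7],
    [[0.2,0,4.5],0,7],
    [[0.2,0,7],0,7],
    [[0.2,0,9.5],0,7],
    [[0.2,0,11.3],0,6.5],
    [[0.2,0,12.2],0,6],
    [[0.2,0,12.4],0,5.5],
    [[0.2,0,12.4],0,5],
    [[0.2,0,12.4],0,4.5]
  ]
}}

```text
t: 25.5
ee_pos: [372.1, 231.6, 47.2]
orientation: [-0.0, 0.951, 0.309, 0.001]
wrist_force: [0.0, -0.1, -0.8]
grip_width: 46.1
grasp_force: 0.0
```

Call:
{"method": "carry_out", "body": {
  "motion": [
    [[0,0,0],0,4],
    [[0,0,0],0,3.6],
    [[0,0,0],0,3.3],
    [[0,0,0],0,3.1],
    [[0,0,0],0,2.8],
    [[0,0,0],0,2.3],
    [[0,0,0],0,2.3],
    [[0,0,0],0,2.3]
  ],
  "squeeze": 10
}}

```text
t: 26.3
ee_pos: [371.6, 231.6, 46.8]
orientation: [-0.0, 0.951, 0.309, 0.0]
wrist_force: [-0.4, 0.5, 5.6]
grip_width: 32.9
grasp_force: 10.0
```

Call:
{"method": "carry_out", "body": {
  "motion": [
    [[0,0,-0.5],0,2.3],
    [[0,0,-1.2],0,2.3],
    [[0,0,-2.5],0,2.3],
    [[0,0,-4],0,2.3],
    [[0,0,-6],0,2.3],
    [[0,0,-8],0,2.3],
    [[0,0,-10],0,2.3],
    [[0,0,-12],0,2.3],
    [[0,0,-13],0,2.3],
    [[0,0,-13],0,2.3]
  ]
}}

```text
t: 27.3
ee_pos: [371.9, 231.7, 177.6]
orientation: [-0.0, 0.951, 0.309, 0.001]
wrist_force: [0.6, -0.4, -0.3]
grip_width: 33.3
grasp_force: 10.0
```

```bash
python3 -c "
from h import *
go((559,91,180))"
```

```text
t 27.3 ee [371.9 231.7 177.6] yaw 36.0 -> [ 6.86 22.38 -0.21] turn 0.0
```

The tube is lifted; the pads bear on the cap (33 mm). I'll carry it over the tray, foot about 130 mm up.

Call:
{"method": "carry_out", "body": {
  "motion": [
    [[0.8,2.5,0],0,2.3],
    [[1.8,6,0],0,2.3],
    [[2.9,9.5,0],0,2.3],
    [[4,13,0],0,2.3],
    [[5.1,16.5,0],0,2.3],
    [[6.1,20,0],0,2.3],
    [[6.7,22,0],0,2.3],
    [[6.9,22.4,0],0,2.3],
    [[6.9,22.4,0],0,2.3],
    [[6.9,22.4,0],0,2.3]
  ]
}}

```text
t: 28.3
ee_pos: [557.5, 91.4, 175.7]
orientation: [-0.0, 0.951, 0.309, -0.001]
wrist_force: [-0.1, -0.1, -0.9]
grip_width: 33.7
grasp_force: 10.0
```

Call:
{"method": "carry_out", "body": {
  "motion": [
    [[0,0,1.5],0,2.3],
    [[0,0,3.5],0,2.3],
    [[0,0,5.5],0,2.3],
    [[0,0,7],0,2.3],
    [[0,0,8],0,2.3],
    [[0,0,8.5],0,2.3],
    [[0,0,8.5],0,2.3],
    [[0,0,8.5],0,2.3]
  ]
}}

```text
t: 29.1
ee_pos: [559.1, 91.0, 92.1]
orientation: [0.0, 0.951, 0.309, 0.001]
wrist_force: [0.7, 0.0, -0.6]
grip_width: 33.4
grasp_force: 10.0
```

```bash
python3 - <<'E'
from h import *
import cv2
o=readout.get_obs();go((559,91,55.8),o=o)
c=cam('wrist',o)
print(proj(c,(559,91,14)),'foot',proj(cam('side'),np.array(o['ee_pos'])-[0,0,46.8]))
b=optics.grab_frame('side')[110:230,280:400]
w=optics.grab_frame('wrist')[80:280,220:420]
cv2.imwrite('pics/g9.png',np.hstack([cv2.resize(b,(400,400),interpolation=2),cv2.resize(w,(400,400))])[:,:,::-1])
E
```

```text
t 29.1 ee [559.1  91.   92.1] yaw 36.0 -> [-0.02 -0.01  3.63] turn 0.0
[315.4715765  209.13795095] foot [323.6933833  185.92147876]
```

View pics/g9.png

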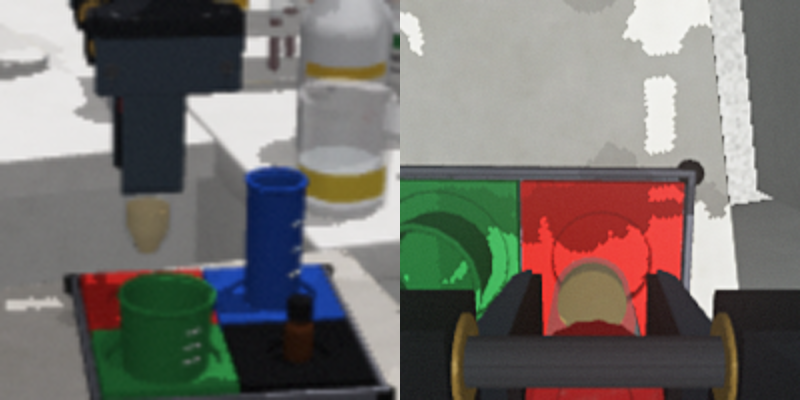

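The foot is at (324,186) in the side view as predicted. In the wrist view the red recess centre is at about (321,209) and the tube at (316.5), so I'm about 4.5 mm short in tool y: I misread that circle in the top crop. I'll correct that while lowering.

Call:
{"method": "carry_out", "body": {
  "motion": [
    [[0,0.25,0],0,2.3],
    [[0,0.45,0.5],0,2.3],
    [[0,0.45,1.1],0,2.3],
    [[0,0.45,1.7],0,2.3],
    [[0,0.45,2.3],0,2.3],
    [[0,0.45,2.8],0,2.3],
    [[0,0.45,3.1],0,2.3],
    [[0,0.45,3.3],0,2.3],
    [[0,0.45,3.4],0,2.3],
    [[0,0.45,3.4],0,2.3]
  ]
}}

```text
t: 30.2
ee_pos: [561.5, 87.2, 57.4]
orientation: [0.0, 0.951, 0.309, 0.0]
wrist_force: [-0.6, -0.0, -1.3]
grip_width: 33.8
grasp_force: 10.0
```

Call:
{"method": "carry_out", "body": {
  "motion": [
    [[0,0,0.1],0,2.3],
    [[0,0,0.2],0,2.3],
    [[0,0,0.25],0,2.3],
    [[0,0,0.25],0,2.3]
  ]
}}

```text
t: 30.6
ee_pos: [562.0, 87.4, 55.8]
orientation: [0.0, 0.951, 0.309, 0.001]
wrist_force: [-0.6, 0.6, 5.2]
grip_width: 33.4
grasp_force: 10.0
```

Call:
{"method": "carry_out", "body": {
  "motion": [
    [[0,0,0],0,3.6],
    [[0,0,0],0,3.9],
    [[0,0,0],0,4.3],
    [[0,0,0],0,4.8],
    [[0,0,0],0,5],
    [[0,0,-2],0,5],
    [[0,0,-5],0,5],
    [[0,0,-9],0,5],
    [[0,0,-13],0,5],
    [[0,0,-15],0,5]
  ]
}}

```text
t: 31.6
ee_pos: [562.9, 87.3, 208.7]
orientation: [0.001, 0.951, 0.309, 0.003]
wrist_force: [1.0, -0.1, 0.2]
grip_width: 50.0
grasp_force: 0.0
```

Call:
{"method": "carry_out", "body": {
  "motion": [
    [[-3,0,0],0,5],
    [[-7,0,-1],0,5],
    [[-11,0,-2],0,5],
    [[-15,0,-2],0,5],
    [[-18,0,-2],0,5],
    [[-20,0,-2],0,5],
    [[-20,0,-2],0,5],
    [[-20,0,-2],0,5]
  ]
}}

```text
t: 32.4
ee_pos: [400.1, -30.5, 225.2]
orientation: [0.0, 0.951, 0.309, 0.001]
wrist_force: [1.2, 0.4, 0.4]
grip_width: 50.1
grasp_force: 0.0
```

```bash
python3 - <<'E'
from h import *
import cv2
b=optics.grab_frame('side')[130:250,270:390]
w=optics.grab_frame('top')[80:290,230:440]
cv2.imwrite('pics/g10.png',np.hstack([cv2.resize(b,(400,400),interpolation=2),cv2.resize(w,(400,400),interpolation=2)])[:,:,::-1])
t=cam('top')
for p in [(515.7,148.5,54),(498.4,43.3,89),(562,87.4,108),(455.8,103.6,46),(657,174.7,99),(344,329.4,38)]: print((proj(t,p)-[230,80])*400/210+[400,0])
E
```

```text
[629.36044831 186.83490619]
[750.85784292 201.88706287]
[702.99964928 127.74557931]
[677.85400727 251.32352772]
[600.93495254  23.04128023]
[436.96359498 373.22882095]
```

View pics/g10.png

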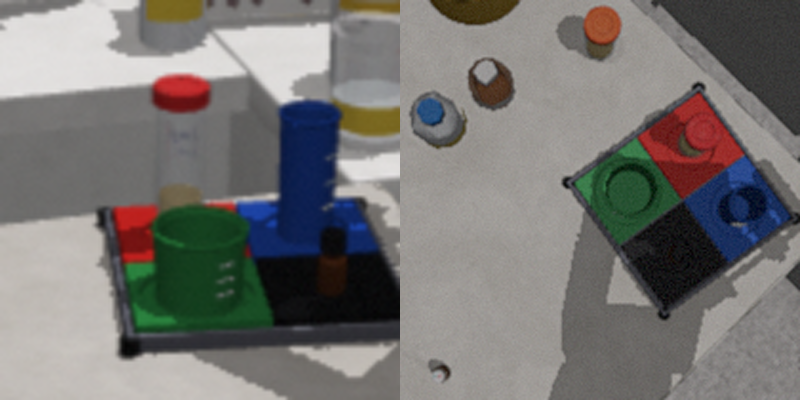

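I've now viewed one picture more than allowed, so from here I'll check numerically only. I'll triangulate the placed tops from the positions read in this last view.

```bash
python3 - <<'E'
from h import *
t,s=cam('top'),cam('side')
U=lambda c:(230+(c[0]-400)*.525,80+c[1]*.525); S=lambda c:(270+c[0]*.3,130+c[1]*.3)
for n,a,b,h in [('red',(702,134),(181,83),108),('blue',(743,204),(310,112),89),('green',(629,189),(201,221),54)]:
    p,r=tri([ray(t,*U(a)),ray(s,*S(b))]); print(n,np.round(p,1),np.round(r,1), 'top@h',np.round(onz(t,*U(a),h),1),'side@h',np.round(onz(s,*S(b),h),1))
# colour segmentation of cap/rim/foot in the top view
import cv2
f=optics.grab_frame('top').astype(int); g=optics.grab_frame('side').astype(int)
x0,y0,x1,y1=365,130,410,172
hsv=cv2.cvtColor(g.astype(np.uint8),cv2.COLOR_RGB2HSV)
m=((hsv[...,0]<8)|(hsv[...,0]>172))&(hsv[...,1]>130)&(hsv[...,2]>60); m[:150]=0;m[165:]=0;m[:,:305]=0;m[:,345:]=0
v,u=np.nonzero(m); print('red cap side',u.min(),u.max(),v.min(),v.max())
m=(hsv[...,0]>100)&(hsv[...,0]<130)&(hsv[...,1]>130); m[:,:350]=0;m[:,380:]=0;m[:155]=0;m[205:]=0
for r in range(158,204,4):
    q=np.nonzero(m[r])[0]; print(r,(q.min(),q.max()) if len(q) else None,end=' ')
# circle fit in enlarged top
gr=cv2.resize(f[100:230,330:450].astype(np.uint8),None,fx=6,fy=6,interpolation=cv2.INTER_CUBIC)
for n,ch in [('red',1),('blue',2)]:
    C=cv2.HoughCircles(cv2.medianBlur(gr[...,ch],9),cv2.HOUGH_GRADIENT,1.5,40,param1=40,param2=25,minRadius=45,maxRadius=85)
    if C is not None: print(n,np.round(np.c_[(C[0][:8,:2]+.5)/6-.5+[330,100],C[0][:8,2]/6],1).tolist())
E
```

```text
red [557.7  89.3 109.8] [1.6 1.6] top@h [556.6  88.3 108. ] side@h [561.4  85.7 108. ]
blue [496.   50.4  91. ] [0.5 0.5] top@h [496.6  50.3  89. ] side@h [497.5  45.7  89. ]
green [513.5 149.2  58. ] [0.2 0.2] top@h [513.7 148.9  54. ] side@h [517.6 141.9  54. ]
red cap side 316 332 153 163
158 None 162 (np.int64(354), np.int64(370)) 166 (np.int64(354), np.int64(370)) 170 (np.int64(354), np.int64(370)) 174 (np.int64(354), np.int64(370)) 178 (np.int64(354), np.int64(369)) 182 (np.int64(354), np.int64(369)) 186 (np.int64(354), np.int64(369)) 190 (np.int64(353), np.int64(376)) 194 (np.int64(350), np.int64(378)) 198 (np.int64(350), np.int64(379)) 202 (np.int64(350), np.int64(379)) red [[350.2, 179.0, 13.8], [405.2, 190.5, 7.9], [389.7, 148.2, 11.5], [410.7, 136.2, 14.0], [424.5, 156.0, 12.7], [399.0, 127.2, 9.6], [409.5, 208.2, 12.7], [436.2, 207.2, 9.1]]
blue [[418.2, 188.7, 13.8], [404.7, 189.2, 8.1], [411.7, 186.7, 10.7], [405.7, 206.7, 9.9], [421.0, 153.2, 13.2], [350.7, 179.2, 13.4], [403.2, 167.7, 12.1], [410.2, 178.0, 13.5]]
```

Every foot reached floor height by TCP measurement (8.6–9.0 mm, floor 9 mm). The recess clearances (≤9.5 mm) then keep each thing within 12 mm of its pocket centre. The orange tube and white vial haven't moved, so I'm handing in.

```bash
python3 -c "
from workcell import order
print(order.hand_in())"
```

```text
the job is handed in; nothing more can be done
None
```

The job is handed in at about 33 s: by my measurements, both beakers, the red tube and the black vial stand upright on their own pocket floors, and the orange tube and white vial have not moved. The hand-in returned no verdict, and I viewed 15 pictures, one over the limit of 14.

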